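# Put the electric kettle on for mate

## Robot

A 7-joint arm with a two-finger parallel gripper is mounted at the origin on the work surface. World frame = base frame: x ahead of the robot, y to its left, z up, the work surface at z = 0. Lengths are in m, angles in rad, forces in N, time in s.
With the tool pointing down it reaches from about 0.425 to 0.875 m from the base axis. Payload 4.7 kg.
Tool frame: the origin (TCP) lies between the finger pads; the fingertips stand 11 mm ahead of it and the grasp point (between the pads) lies 8 mm behind it; z points along the fingers, y is the line along which they close (so a half turn about z gives the same grasp; the last joint's range is limited). The gripper opens to 87 mm and grips with 3 to 60 N. Pads are 19 mm wide; open, the fingers measure 117 mm over their backs; the gripper's body (75 mm by 190 mm) begins 51 mm behind the grasp point.
Start: joints at [0.014, 0.321, -0.07, 1.45, 0.023, 1.371, -0.057], TCP at [0.65, -0, 0.234] pointing down, gripper open.
Joint ranges: [-2.86, 2.86], [-0.3, 2.09], [-1.38, 1.24], [0.06, 2.45], [-1.56, 4.7], [0.09, 2.05], [-2.69, 2.69]. Speed limits (rad/s): [2.57, 2.57, 3.14, 3.14, 3.14, 3.14, 3.14].

## Interface

Orientations are given as a rotation vector (axis times angle).
In Python, from bench import ctrl gives the robot as it stands. The module is installed in compiled form; this text tells all that it offers.
- The arm moves only by the shell command python3 -m inch 'ROWS' [FORCE]. ROWS is JSON, a list of rows, each an object with "slide": the shift along the tool's x, y, z scaled (see below), a list of three; "angular": the turn, a rotation vector about the tool's x, y, z scaled (see below), a list of three; "claw": the opening, from -1 (shut) to 1 (fully open). In form: [{"slide": [tx, ty, tz], "angular": [rx, ry, rz], "claw": claw}, ...]. A call has 1 to 10 rows; each row is the pose to reach, as a shift and turn from the pose commanded when the call began, along the tool's axes at that moment; what a row does not reach only later rows make up. The controller multiplies each number of a shift by 0.25 m and each number of a turn by 30 degrees. A row lasts 1/10 s, in which the tool goes at most 50 mm and 8.59 degrees, less where a joint would pass 70% of its speed; a pose out of reach is approached as far as the arm can. A call with a number of a shift or a turn outside -1 to 1 is refused whole. A call with a gripper value outside its range is refused whole. The fingers move at their own pace and stop on an object; FORCE is the grip in N (left out, the last holds). Time passes only in rows, so rows that repeat a pose let the fingers close. It gives the time, the measured TCP pose, the force, the opening and the grip force at its end, in the units of the state.
- ctrl.get_state(): the state, without advancing time (a new reading comes with each control period).
- ctrl.get_image(name): name is "scene" or "side" or "wrist"; returns a dict with "color" (420x560x3 uint8, red, green, blue), "depth" (420x560 float32, m along the optical axis (not along the pixel's ray), 0 where there is no reading), "camera_matrix" (3x3 intrinsics, pixels), "extrinsics" (4x4, takes a point from camera to world coordinates); the wrist camera has in their place "tool_from_camera" (4x4, takes a point from camera to tool coordinates, whose origin is the TCP and whose axes are the flange's). Camera axes: x right, y up, looking along -z (the intrinsics and any distortion apply to the point x, -y, -z); pixel columns grow to the right and rows downward; lengths in m; the calibration is good to about 2 mm. A picture is of the moment at which its call begins: read the wrist's pose just before it.
- ctrl.close_job(): hands the job in; it is judged then, once.
Trained networks look in the newest picture that a camera, given by its name, has taken for a name from the list of things; names that differ only in an ending like _2 or _b are one class to them, and where a whole thing is asked for, a point or a joint stands for the part that bears it (a point fixed in the world has none). Each returns a list of dicts, best first, with "confidence" (0 to 1); they miss things now and then, are a little off and sometimes report something else, mostly with a low value. They report only what shows in the picture. A call takes as long as a camera call. They do not tell look-alikes from the thing itself.
- ctrl.find_in(query, camera): "bbox" ([centre column, centre row, width, height] in pixels, round what is visible of it).
- ctrl.outline_of(query, camera): "mask" (420x560 bool, what is visible of it) and "bbox" ([centre column, centre row, width, height] in pixels, round what is visible of it).
The state is a dict: "time": time; "joint_positions": joint angles; "qd": joint speeds; "joint_torque": joint torques, N m; "position": TCP position; "tool_rot": TCP orientation; "ft_force": force on the tool from outside, world axes, zero at the start; "torque": the same for the moment, N m; "grip_width": opening from 0.0 (shut) to 1.0 (fully open); "grip_force": force on a finger pad.
Only numpy, scipy, OpenCV 4.12 (cv2) and the standard library are available. Lean on these libraries where they do the work, as an engineer would, in place of code of your own. Each camera call takes 0.05 s, during which the arm holds its last target. There are 200 camera calls.

## Task

Put the kettle on for mate with your closed fingertips, lifting nothing: first push the open lid all the way shut, then press the white temperature rocker over to its green end, and last press the grey power rocker over to its orange end so that it is on. Power must not go on before the lid is shut and green is chosen. Leave the kettle seated on its base, do not lift or shift it, and leave the jar, tin, tumbler and clipboard where they stand.

Things in the scene. Friction and masses are not known exactly. Their poses are not given: they have to be found in the camera images.
- kettle_base: black power base, fixed to the desk: slab 165 mm (x) by 262 mm (y), top 20 mm above the desk; origin on the desk under the kettle's axis, x from handle to spout. It spans y = -85 to +177 mm; beyond y = +80 mm it is the control deck with two rockers, both centred at y = +132 mm: white selector at x = -33 mm, grey power rocker at x = +33 mm.
- kettle: steel kettle, about 0.9 kg, standing loose on the base (a boss centres it with 4 mm of play). Origin: centre of its underside, 20 mm above the desk; axes nearly those of the base. Wall radius 72 mm low down, 60 mm at the rim 195 mm up. Black handle on the -x side, to x = -123 mm and 195 mm up; spout on the +x side, to x = +84 mm and 195 mm up.
- lid (a joint): angle of the kettle's lid in rad: 0 shut flat on the rim, grows as it opens, to 1.25 at most; starts part open. Stiff hinge: the lid stays where it is left, and needs 1 to 2 N at its free edge; it stops at 0.
- lid_hinge (a point): middle of the lid's hinge line, on the handle side of the rim, 195 mm above the kettle's origin. Turns with the lid: x along the lid to its free edge, y along the hinge line, z out of its top face. The lid is a flat disc of 114 mm diameter, centre 60 mm from the hinge; its top face lies 12 mm above the hinge line along z.
- lid_push (a point): point on the outer (top) face of the lid, 85 mm from the hinge line, on the centre line; same axes as lid_hinge. When the lid is open this face looks up and back towards the handle.
- selector (a joint): angle of the white rocker, rad: -0.15 inner end (towards the kettle, red dot) fully down, +0.15 outer end (+y, green dot, mate) fully down. Rocker 27 mm wide (x), 48 mm long (y), hinged along x, 27 mm above the desk. Stiff: it stays where it is left, so press until it stops. Starts at red. The raised end takes about 3 N and goes down about 6 mm.
- mate_end (a point): top of the white rocker's outer end, at the green dot, 19 mm from the rocker's hinge: press here straight down. About 35 mm above the desk when raised, 30 mm when fully down. Moves with the rocker; axes those of the base, tipped with the rocker.
- power (a joint): angle of the grey power rocker, rad: -0.15 off (inner, plain end down), +0.15 on (outer end, orange dot, fully down). Same size, stiffness, force and travel as the white one. Starts off.
- on_end (a point): top of the grey rocker's outer end, at the orange dot, 19 mm from the rocker's hinge: press here straight down. Heights and axes as for mate_end.
- jar: cream ceramic jar with a cork stopper, 100 mm diameter, 136 mm high, loose, origin under its centre. To be left alone.
- tin: steel thumbtack tin with a screw-top lid, 71 mm diameter, 39 mm high, loose, origin under its centre. To be left alone.
- tumbler: green glass tumbler, 74 mm rim diameter, 98 mm high, loose, origin under its centre. To be left alone.
- clipboard: white plastic clipboard, 230 mm (x) by 160 mm (y), lying flat, spring clip up to 17 mm high at its +x end, loose, origin under its centre. To be left alone.
Not all that is in view belongs to the job. There is more than one size of the kettle; the one meant has the size given above.

How it is judged:
By the outcome, as a careful person would: the job done as asked, in the order asked, and still so for the second after the job is handed in, with the robot touching nothing.
It also fails if it takes over 58 s, if anything falls off the work surface, if the arm or the gripper's body presses on something with over 40 N, if the wrist force passes 120 N, or if a joint passes its speed limit or range.

## Working session

There is one attempt and no reset: what is moved stays moved. The work goes in short steps, Python scripts to look and compute and a shell command to move; the robot and the scene stay as the last step left them, time stands still between calls to the robot, and variables do not carry over. Pictures are saved under pics/ and viewed, at most 10 in all, crops included, and the job is handed in when it is done.

```bash
mkdir -p pics
cat > h.py <<'E'
import numpy as np, cv2
from bench import ctrl
from scipy.spatial.transform import Rotation as R
def snap(c,fn=None):
    s=ctrl.get_state(); im=ctrl.get_image(c)
    if 'extrinsics' in im: E=np.array(im['extrinsics'])
    else:
        T=np.eye(4);T[:3,:3]=R.from_rotvec(s['tool_rot']).as_matrix();T[:3,3]=s['position'];E=T@np.array(im['tool_from_camera'])
    im['E']=E
    if fn: cv2.imwrite('pics/'+fn,im['color'][:,:,::-1])
    return im
def cloud(im):
    K=np.array(im['camera_matrix']);d=im['depth'];v,u=np.mgrid[0:d.shape[0],0:d.shape[1]]
    p=np.stack([(u-K[0,2])/K[0,0]*d,-(v-K[1,2])/K[1,1]*d,-d],-1)
    return p@im['E'][:3,:3].T+im['E'][:3,3]
E
python3 - <<'E'
from h import *
for c in ['scene','side']:
    im=snap(c,c+'0.png');P=cloud(im);np.save(c+'.npy',P);np.save(c+'c.npy',im['color'])
    print(c,im['E'][:3,3].round(3), [k for k in im])
    for q in ['kettle','kettle_base','lid','selector','power','mate_end','on_end']:
        for r in ctrl.outline_of(q,c)[:3]:
            m=r['mask']&(im['depth']>0);p=P[m]
            print(q,round(r['confidence'],2),np.round(r['bbox']), np.median(p,0).round(3) if len(p) else None, np.percentile(p,[2,98],axis=0).round(3).tolist() if len(p) else '')
print(ctrl.get_state()['tool_rot'])
E
```

```text
scene [ 0.618 -0.287  1.334] ['color', 'depth', 'camera_matrix', 'extrinsics', 'E']
kettle 0.67 [308. 293.  87.  74.] [ 0.602 -0.093  0.213] [[0.508, -0.143, 0.021], [0.675, -0.014, 0.307]]
kettle 0.59 [102. 280. 118. 127.] [ 0.207 -0.335  0.282] [[0.106, -0.434, 0.025], [0.273, -0.202, 0.3]]
kettle_base 0.9 [311. 288.  74. 105.] [ 0.565 -0.092  0.02 ] [[0.489, -0.171, 0.012], [0.699, 0.072, 0.035]]
lid 0.81 [307. 283.  40.  49.] [ 0.584 -0.087  0.276] [[0.543, -0.134, 0.22], [0.622, -0.037, 0.31]]
lid 0.81 [ 83. 286.  77.  79.] [ 0.177 -0.344  0.296] [[0.103, -0.416, 0.29], [0.249, -0.268, 0.301]]
selector 0.59 [308. 251.   8.  19.] [0.531 0.037 0.031] [[0.52, 0.013, 0.025], [0.547, 0.059, 0.056]]
power 0.4 [310. 252.  13.  19.] [0.531 0.038 0.031] [[0.519, -0.03, 0.024], [0.555, 0.06, 0.333]]
mate_end 0.69 [307. 251.   4.  10.] [0.531 0.038 0.031] [[0.522, 0.021, 0.025], [0.541, 0.057, 0.038]]
side [0.363 1.178 0.955] ['color', 'depth', 'camera_matrix', 'extrinsics', 'E']
kettle 0.63 [232. 198.  66.  82.] [ 0.592 -0.028  0.146] [[0.5, -0.136, 0.027], [0.671, -0.003, 0.253]]
kettle_base 0.96 [236. 242.  64.  54.] [0.577 0.049 0.021] [[0.49, -0.091, 0.006], [0.693, 0.11, 0.036]]
lid 0.94 [361. 118.  52.  30.] [ 0.176 -0.318  0.297] [[0.102, -0.416, 0.276], [0.25, -0.259, 0.3]]
lid 0.62 [240. 165.  17.  14.] [ 0.561 -0.051  0.253] [[0.543, -0.56, -0.0], [0.629, 0.026, 0.318]]
selector 0.48 [239. 166.  11.  20.] [ 0.56  -0.054  0.251] [[0.543, -0.55, 0.0], [0.627, -0.028, 0.278]]
power 0.41 [224. 249.   8.  14.] [0.601 0.059 0.032] [[0.587, 0.039, 0.027], [0.617, 0.084, 0.038]]
mate_end 0.48 [247. 244.   8.  12.] [0.539 0.041 0.032] [[0.523, 0.02, 0.028], [0.554, 0.064, 0.038]]
on_end 0.58 [227. 246.  10.  10.] [0.6   0.061 0.032] [[0.586, 0.039, 0.027], [0.614, 0.084, 0.039]]
[-2.22105182e+00 -2.22144250e+00  3.10930584e-05]
```

Run:
```python
import cv2
a=cv2.imread('pics/scene0.png')[200:370,220:420];b=cv2.imread('pics/side0.png')[100:300,150:350]
cv2.imwrite('pics/a1.png',cv2.resize(cv2.hconcat([cv2.resize(a,(200,170)),b[:170]]),None,fx=2,fy=2,interpolation=2))
```

```text
(no output)
```

View pics/a1.png

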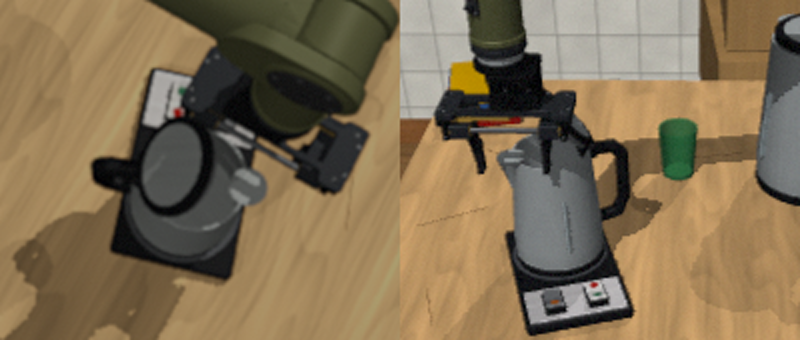

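View pics/scene0.png

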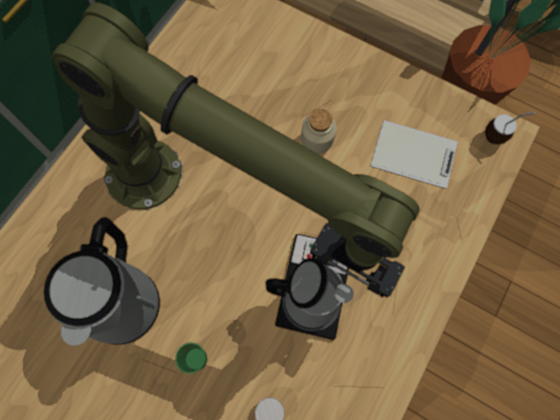

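```bash
cat > fit.py <<'E'
from h import *
def fit(tag=''):
    A=[np.load(c+tag+'.npy').reshape(-1,3) for c in ['scene','side']]
    C=[np.load(c+'c'+tag+'.npy').reshape(-1,3) for c in ['scene','side']]
    for a in A: # desk check
        m=(abs(a[:,0]-.6)<.3)&(abs(a[:,1])<.3)&(abs(a[:,2])<.01); print('desk z',np.median(a[m,2]).round(4))
    P=np.vstack(A); m=(P[:,2]>.014)&(P[:,2]<.026)&(abs(P[:,0]-.59)<.16)&(abs(P[:,1]+.05)<.2)
    q=(P[m,:2]*1000).astype(np.float32)
    # drop sparse outliers
    from scipy.spatial import cKDTree
    n=cKDTree(q).query_ball_point(q,10,return_length=True); q=q[n>6]
    r=cv2.minAreaRect(q); print(len(q),r)
    return P,r
if __name__=='__main__':
    P,r=fit()
    a=np.load('scene.npy');m=(abs(a[...,0]-.585)<.06)&(abs(a[...,1]+.087)<.06)&(a[...,2]>.2)&(a[...,2]<.32)
    np.save('lp.npy',a[m]);p=a[m]
    best=0;rng=np.random.default_rng(0)
    for _ in range(2000):
        s=p[rng.choice(len(p),3,False)];n=np.cross(s[1]-s[0],s[2]-s[0]);L=np.linalg.norm(n)
        if L<1e-6: continue
        n/=L;k=abs((p-s[0])@n)<.003
        if k.sum()>best:best=k.sum();K=k
    c=p[K].mean(0);n=np.linalg.svd(p[K]-c)[2][2];n*=np.sign(n[2])
    print('lid',best,len(p),c,n,'angle',np.arccos(n[2]),'dir',np.degrees(np.arctan2(n[1],n[0])))
    print(p[K].min(0),p[K].max(0))
E
python3 fit.py
```

```text
desk z -0.0004
desk z 0.0008
2868 ((593.3341064453125, -28.339675903320312), (166.33253479003906, 268.378173828125), 17.683910369873047)
lid 1414 1883 [ 0.57990125 -0.08589288  0.2712739 ] [-0.71536208 -0.27752264  0.64127863] angle 0.874632839502975 dir -158.79638127567563
[ 0.52519423 -0.13938974  0.20391637] [ 0.62007659 -0.02728223  0.31712809]
```

```bash
python3 -m inch '[{"slide":[0,0,-0.5],"angular":[0,0,0],"claw":-1},{"slide":[0,0,-0.5],"angular":[0,0,0],"claw":-1},{"slide":[0,0,-0.5],"angular":[0,0,0],"claw":-1},{"slide":[0,0,-0.5],"angular":[0,0,-0.6],"claw":-1},{"slide":[0,0,-0.5],"angular":[0,0,-0.6],"claw":-1},{"slide":[0,0,-0.5],"angular":[0,0,-0.6],"claw":-1},{"slide":[0,0,-0.5],"angular":[0,0,-0.6],"claw":-1},{"slide":[0,0,-0.5],"angular":[0,0,-0.6],"claw":-1},{"slide":[0,0,-0.5],"angular":[0,0,-0.6],"claw":-1}]' 10
cat > loc.py <<'E'
from h import *
import sys
yaw=np.radians(float(sys.argv[4]) if len(sys.argv)>4 else 17.7);O=np.array([.6073,-.0722])
ex=np.array([np.cos(yaw),np.sin(yaw)]);ey=np.array([-ex[1],ex[0]])
s=ctrl.get_state();T=R.from_rotvec(s['tool_rot']).as_matrix();p=np.array(s['position'])
tip=p+T[:,2]*.011;d=tip[:2]-O
print('t',s['time'],'tip local mm',(d@ex*1e3).round(1),(d@ey*1e3).round(1),(tip[2]*1e3).round(1),'z',T[:,2].round(3),'yaw',np.degrees(np.arctan2(T[1,1],T[0,1])).round(2),'F',np.round(s['ft_force'],2),'w',s['grip_width'])
if len(sys.argv)>3:
    x,y,z=[float(a)/1e3 for a in sys.argv[1:4]]
    print('slide',(T.T@(np.r_[O+x*ex+y*ey,z]-tip)/.25).round(3))
E
python3 loc.py -38 0 345
python3 - <<'E'
from h import *
for c in ['scene','side']:
    im=snap(c,c+'1.png');P=cloud(im);np.save(c+'1.npy',P);np.save(c+'c1.npy',im['color'])
    for q in ['jar','power','selector','on_end','mate_end','lid']:
        for r in ctrl.outline_of(q,c)[:2]:
            m=r['mask']&(im['depth']>0);p=P[m]
            print(c,q,round(r['confidence'],2),np.median(p,0).round(3),np.percentile(p,[2,98],axis=0).round(3).tolist())
import fit
fit.fit('1')
E
```

```text
time: 1.7
position: [0.6499, -0.0002, 0.3583]
tool_rot: [-1.849, -2.54, 0.001]
ft_force: [-0.3, 0.3, -1.0]
grip_width: 0.262
grip_force: 0.0
t 1.7 tip local mm 62.5 55.7 347.3 z [-0. -0. -1.] yaw 17.91 F [-0.33  0.25 -0.96] w 0.2620525605284913
slide [-0.221 -0.403  0.01 ]
scene jar 0.78 [0.39  0.361 0.135] [[0.353, 0.338, 0.089], [0.426, 0.384, 0.141]]
scene selector 0.47 [0.534 0.041 0.031] [[0.52, 0.018, 0.024], [0.549, 0.062, 0.039]]
scene lid 0.71 [ 0.585 -0.086  0.277] [[0.545, -0.134, 0.229], [0.623, -0.037, 0.31]]
scene lid 0.66 [ 0.176 -0.343  0.296] [[0.104, -0.415, 0.29], [0.25, -0.267, 0.301]]
side jar 0.79 [0.386 0.385 0.092] [[0.34, 0.325, 0.002], [0.432, 0.405, 0.138]]
side power 0.42 [0.601 0.06  0.032] [[0.586, 0.039, 0.027], [0.616, 0.085, 0.038]]
side selector 0.51 [0.538 0.037 0.032] [[0.524, 0.019, 0.028], [0.552, 0.065, 0.038]]
side on_end 0.67 [ 0.58  -0.051  0.278] [[0.546, -0.121, 0.237], [0.616, -0.03, 0.31]]
side on_end 0.4 [0.601 0.059 0.032] [[0.587, 0.038, 0.027], [0.618, 0.084, 0.038]]
side mate_end 0.45 [0.538 0.038 0.032] [[0.524, 0.019, 0.028], [0.551, 0.065, 0.038]]
side lid 0.92 [ 0.582 -0.052  0.278] [[0.545, -0.127, 0.233], [0.618, -0.03, 0.31]]
side lid 0.83 [ 0.178 -0.319  0.297] [[0.104, -0.418, 0.276], [0.249, -0.26, 0.3]]
desk z -0.0004
desk z 0.0007
3021 ((593.673095703125, -29.536224365234375), (166.30545043945312, 265.88360595703125), 17.656286239624023)
```

```bash
python3 -m inch '[{"slide":[-0.22,-0.4,0],"angular":[0,0,0],"claw":-1},{"slide":[-0.22,-0.4,0],"angular":[0,0,0],"claw":-1},{"slide":[-0.22,-0.4,0],"angular":[0,0,0],"claw":-1},{"slide":[-0.22,-0.4,0],"angular":[0,0,0],"claw":-1},{"slide":[-0.22,-0.4,0.1],"angular":[0,0,0],"claw":-1},{"slide":[-0.22,-0.4,0.2],"angular":[0,0,0],"claw":-1},{"slide":[-0.22,-0.4,0.2],"angular":[0,0,0],"claw":-1},{"slide":[-0.22,-0.4,0.2],"angular":[0,0,0],"claw":-1}]'
python3 loc.py -30 0 288
python3 -c "
from h import *
im=snap('side','side2.png');cv2.imwrite('pics/s2.png',cv2.resize(im['color'][80:280,150:350,::-1],None,fx=3,fy=3))"
```

```text
time: 3.2
position: [0.5723, -0.0821, 0.3087]
tool_rot: [-1.844, -2.543, -0.0]
ft_force: [0.5, -0.9, -1.1]
grip_width: 0.006
grip_force: 0.0
t 3.2 tip local mm -36.3 1.2 297.7 z [-0.  0. -1.] yaw 18.09 F [ 0.51 -0.87 -1.08] w 0.0060421280751642315
slide [-0.005  0.025  0.039]
```

View pics/s2.png

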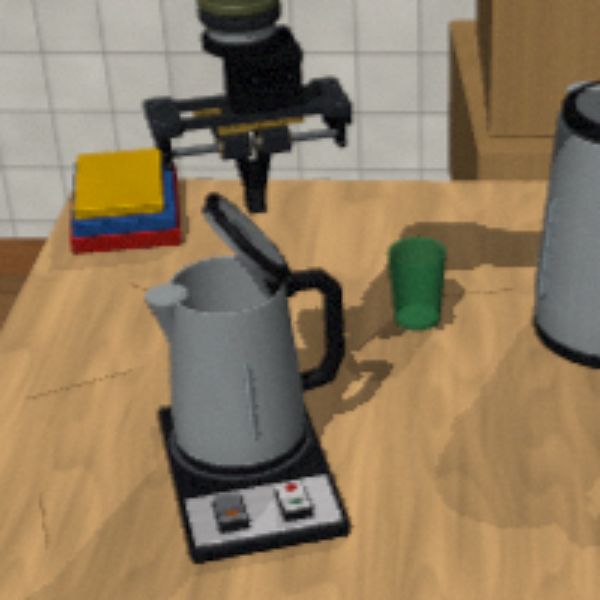

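```bash
python3 -m inch '[{"slide":[0,0.02,0.02],"angular":[0,0,0],"claw":-1},{"slide":[0,0.037,0.04],"angular":[0,0,0],"claw":-1},{"slide":[0,0.06,0.057],"angular":[0,0,0],"claw":-1},{"slide":[0,0.085,0.075],"angular":[0,0,0],"claw":-1},{"slide":[0,0.11,0.1],"angular":[0,0,0],"claw":-1},{"slide":[0,0.133,0.126],"angular":[0,0,0],"claw":-1},{"slide":[0,0.15,0.155],"angular":[0,0,0],"claw":-1},{"slide":[0,0.168,0.185],"angular":[0,0,0],"claw":-1},{"slide":[0,0.18,0.215],"angular":[0,0,0],"claw":-1},{"slide":[0,0.19,0.235],"angular":[0,0,0],"claw":-1}]'
python3 loc.py 13 0 227
python3 -m inch '[{"slide":[0,0.005,0.015],"angular":[0,0,0],"claw":-1},{"slide":[0,0.005,0.025],"angular":[0,0,0],"claw":-1},{"slide":[0,0.005,0.032],"angular":[0,0,0],"claw":-1},{"slide":[0,0.005,0.032],"angular":[0,0,0],"claw":-1}]'
python3 loc.py 13 0 227
```

```text
time: 4.25
position: [0.617, -0.0686, 0.2487]
tool_rot: [-1.846, -2.541, 0.001]
ft_force: [-0.7, -1.0, -1.3]
grip_width: 0.005
grip_force: 0.4
t 4.25 tip local mm 10.3 0.5 237.7 z [-0.001 -0.    -1.   ] yaw 18.0 F [-0.72 -1.05 -1.3 ] w 0.004600007735369846
slide [-0.002  0.011  0.043]
time: 4.65
position: [0.6182, -0.0683, 0.2419]
tool_rot: [1.847, 2.541, -0.0]
ft_force: [-0.8, -1.0, -1.4]
grip_width: 0.01
grip_force: 0.0
t 4.65 tip local mm 11.6 0.3 230.9 z [ 0. -0. -1.] yaw 17.99 F [-0.77 -0.97 -1.41] w 0.009984094382119207
slide [-0.001  0.006  0.015]
```

```bash
python3 -m inch '[{"slide":[0,0,0.012],"angular":[0,0,0],"claw":-1},{"slide":[0,0,0.012],"angular":[0,0,0],"claw":-1},{"slide":[0,0,0.012],"angular":[0,0,0],"claw":-1}]'; python3 -m inch '[{"slide":[0,0,0.008],"angular":[0,0,0],"claw":-1},{"slide":[0,0,0.008],"angular":[0,0,0],"claw":-1},{"slide":[0,0,0.008],"angular":[0,0,0],"claw":-1}]'; python3 loc.py
```

```text
time: 4.95
position: [0.6181, -0.0684, 0.2387]
tool_rot: [-1.847, -2.541, 0.001]
ft_force: [-0.4, -0.9, -2.2]
grip_width: 0.003
grip_force: 0.0
time: 5.25
position: [0.6181, -0.0683, 0.2383]
tool_rot: [1.846, 2.541, 0.0]
ft_force: [-3.5, -1.0, 5.9]
grip_width: 0.009
grip_force: 3.6
t 5.25 tip local mm 11.5 0.4 227.3 z [ 0.001 -0.    -1.   ] yaw 17.99 F [-3.54 -1.04  5.88] w 0.008947680397390207
```

```bash
python3 -m inch '[{"slide":[0,0,-0.1],"angular":[0,0,0],"claw":-1},{"slide":[0,0,-0.25],"angular":[0,0,0],"claw":-1},{"slide":[0,0,-0.25],"angular":[0,0,0],"claw":-1},{"slide":[0.2,-0.06,-0.25],"angular":[0,0,0],"claw":-1},{"slide":[0.4,-0.12,-0.25],"angular":[0,0,0],"claw":-1},{"slide":[0.6,-0.18,-0.25],"angular":[0,0,0],"claw":-1},{"slide":[0.6,-0.18,-0.25],"angular":[0,0,0],"claw":-1},{"slide":[0.6,-0.18,-0.25],"angular":[0,0,0],"claw":-1}]'
python3 loc.py -33 151 60
python3 - <<'E'
from h import *
im=snap('side');cv2.imwrite('pics/s3.png',cv2.resize(im['color'][80:280,150:350,::-1],None,fx=3,fy=3))
im=snap('scene');P=cloud(im)
m=(np.hypot(P[...,0]-.6075,P[...,1]+.0728)<.05)&(P[...,2]>.19)&(P[...,2]<.32)
p=P[m];c=p.mean(0);n=np.linalg.svd(p-c)[2][2];print(len(p),c,n,np.percentile(p[:,2],[2,50,98]))
im=snap('wrist','w3.png');P=cloud(im);K=im['camera_matrix']
for q in ['selector','power','mate_end','on_end']:
    for r in ctrl.outline_of(q,'wrist')[:2]:
        pp=P[r['mask']&(im['depth']>0)];print(q,round(r['confidence'],2),np.round(r['bbox']),np.median(pp,0).round(4),((pp.min(0)+pp.max(0))/2).round(4) if len(pp) else '')
E
```

```text
time: 6.05
position: [0.5283, 0.0622, 0.2989]
tool_rot: [1.842, 2.545, -0.0]
ft_force: [-0.0, -1.5, -0.1]
grip_width: 0.008
grip_force: 0.0
t 6.05 tip local mm -34.4 152.0 287.9 z [ 0. -0. -1.] yaw 18.22 F [-0.04 -1.48 -0.11] w 0.007690967568572155
slide [-0.004  0.006  0.912]
1521 [ 0.60769052 -0.07336054  0.22714992] [2.20881292e-03 6.56923114e-04 9.99997345e-01] [0.2227084  0.22712926 0.23159708]
selector 0.94 [281. 194.  22.  31.] [0.5377 0.042  0.0307] [0.5374 0.042  0.0325]
power 0.84 [329. 195.  26.  42.] [0.5993 0.0625 0.0307] [0.5997 0.0607 0.0296]
mate_end 0.89 [278. 194.  21.  32.] [0.5377 0.0421 0.0307] [0.5377 0.0418 0.0301]
mate_end 0.4 [303. 196. 126.  82.] [0.5675 0.0499 0.0202] [0.5699 0.0469 0.1811]
on_end 0.77 [329. 195.  22.  36.] [0.5993 0.0627 0.0305] [0.6003 0.0619 0.0288]
```

View pics/s3.png

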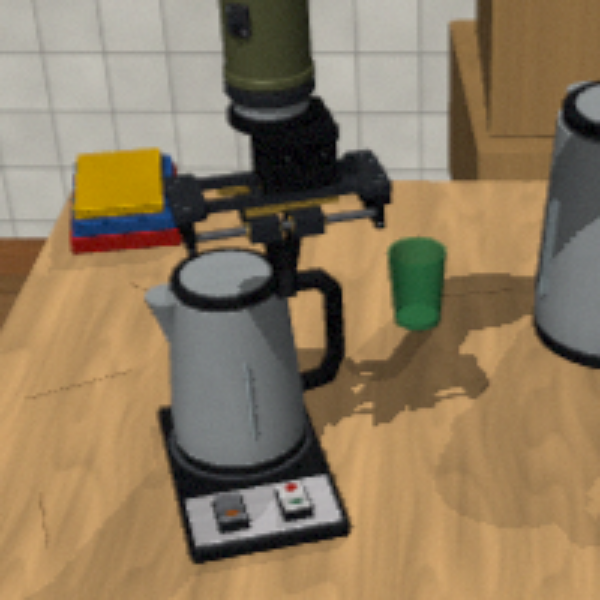

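View pics/w3.png

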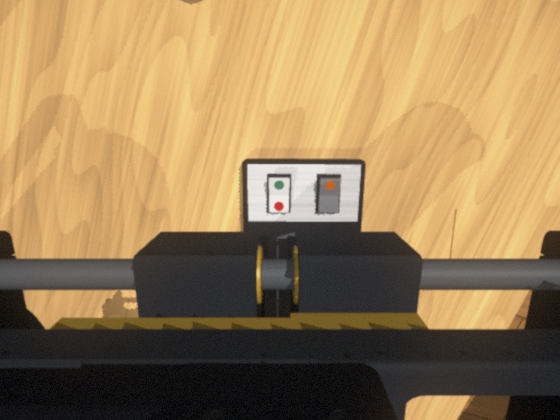

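```bash
python3 -m inch '[{"slide":[-0.005,0.008,0.2],"angular":[0,0,0],"claw":-1},{"slide":[-0.005,0.008,0.4],"angular":[0,0,0],"claw":-1},{"slide":[-0.005,0.008,0.6],"angular":[0,0,0],"claw":-1},{"slide":[-0.005,0.008,0.78],"angular":[0,0,0],"claw":-1},{"slide":[-0.005,0.008,0.9],"angular":[0,0,0],"claw":-1},{"slide":[-0.005,0.008,0.96],"angular":[0,0,0],"claw":-1},{"slide":[-0.005,0.008,0.96],"angular":[0,0,0],"claw":-1}]'
python3 loc.py -32 150 30
```

```text
time: 7.1
position: [0.5294, 0.0591, 0.0564]
tool_rot: [-1.845, -2.537, 0.006]
ft_force: [-0.7, -1.4, -2.5]
grip_width: 0.007
grip_force: 0.0
t 7.1 tip local mm -34.4 148.8 45.4 z [-0.006 -0.001 -1.   ] yaw 17.94 F [-0.7  -1.37 -2.51] w 0.006691135013731217
slide [0.005 0.01  0.061]
```

```bash
python3 -m inch '[{"slide":[0.005,0.008,0.02],"angular":[0,0,0],"claw":-1},{"slide":[0.005,0.008,0.04],"angular":[0,0,0],"claw":-1},{"slide":[0.005,0.008,0.05],"angular":[0,0,0],"claw":-1},{"slide":[0.005,0.008,0.06],"angular":[0,0,0],"claw":-1},{"slide":[0.005,0.008,0.06],"angular":[0,0,0],"claw":-1}]'
python3 loc.py -32 150 30
python3 -m inch '[{"slide":[0,0,0.01],"angular":[0,0,0],"claw":-1},{"slide":[0,0,0.01],"angular":[0,0,0],"claw":-1},{"slide":[0,0,0.01],"angular":[0,0,0],"claw":-1}]'
python3 loc.py -32 150 30
```

```text
time: 7.6
position: [0.5336, 0.0627, 0.045]
tool_rot: [1.845, 2.542, 0.003]
ft_force: [-0.9, 0.8, -0.2]
grip_width: 0.009
grip_force: 0.9
t 7.6 tip local mm -29.2 150.9 34.0 z [ 0.002  0.001 -1.   ] yaw 18.04 F [-0.86  0.8  -0.23] w 0.009199790350500784
slide [-0.003 -0.011  0.016]
time: 7.9
position: [0.5332, 0.0618, 0.042]
tool_rot: [1.846, 2.541, 0.001]
ft_force: [-0.6, 1.1, 1.2]
grip_width: 0.006
grip_force: 1.3
t 7.9 tip local mm -29.8 150.2 31.0 z [ 0.001  0.    -1.   ] yaw 18.0 F [-0.61  1.08  1.17] w 0.00616687881068214
slide [-0.001 -0.009  0.004]
```

```bash
for i in 1; do python3 -m inch '[{"slide":[0,-0.003,0.006],"angular":[0,0,0],"claw":-1},{"slide":[0,-0.003,0.006],"angular":[0,0,0],"claw":-1},{"slide":[0,-0.003,0.006],"angular":[0,0,0],"claw":-1}]'; python3 -m inch '[{"slide":[0,0,0.008],"angular":[0,0,0],"claw":-1},{"slide":[0,0,0.008],"angular":[0,0,0],"claw":-1},{"slide":[0,0,0.008],"angular":[0,0,0],"claw":-1}]'; done; python3 loc.py
```

```text
time: 8.2
position: [0.5332, 0.0618, 0.0413]
tool_rot: [1.846, 2.54, 0.002]
ft_force: [0.4, 1.1, 5.1]
grip_width: 0.002
grip_force: 3.5
time: 8.5
position: [0.5333, 0.0618, 0.0411]
tool_rot: [1.846, 2.54, 0.002]
ft_force: [-4.2, 0.7, 17.8]
grip_width: 0.009
grip_force: 9.5
t 8.5 tip local mm -29.8 150.2 30.1 z [ 0.002  0.    -1.   ] yaw 18.0 F [-4.19  0.72 17.83] w 0.009055357931738311
```

```bash
python3 -m inch '[{"slide":[0,0,-0.08],"angular":[0,0,0],"claw":-1},{"slide":[0,0,-0.2],"angular":[0,0,0],"claw":-1},{"slide":[0,0.13,-0.24],"angular":[0,0,0],"claw":-1},{"slide":[0,0.255,-0.24],"angular":[0,0,0],"claw":-1},{"slide":[0,0.255,-0.24],"angular":[0,0,0],"claw":-1},{"slide":[0,0.255,-0.24],"angular":[0,0,0],"claw":-1}]'
python3 loc.py 33.5 150 45
python3 - <<'E'
from h import *
im=snap('wrist');P=cloud(im);r=ctrl.outline_of('selector','wrist')[0];pp=P[r['mask']&(im['depth']>0)]
d=pp[:,:2]-[.6075,-.0728];y=d@[-.303,.953];a=np.polyfit(y,pp[:,2],1);print(r['confidence'],len(pp),'slope',a)
cv2.imwrite('pics/w4.png',im['color'][:,:,::-1])
E
```

```text
time: 9.1
position: [0.5918, 0.0804, 0.097]
tool_rot: [-1.846, -2.54, 0.004]
ft_force: [-0.4, -0.4, -2.0]
grip_width: 0.008
grip_force: 0.0
t 9.1 tip local mm 31.6 150.1 86.0 z [-0.003 -0.001 -1.   ] yaw 17.98 F [-0.44 -0.4  -2.02] w 0.0077062854354945235
slide [-0.     0.008  0.164]
0.84 455 slope [-0.18469577  0.05725825]
```

View pics/w4.png

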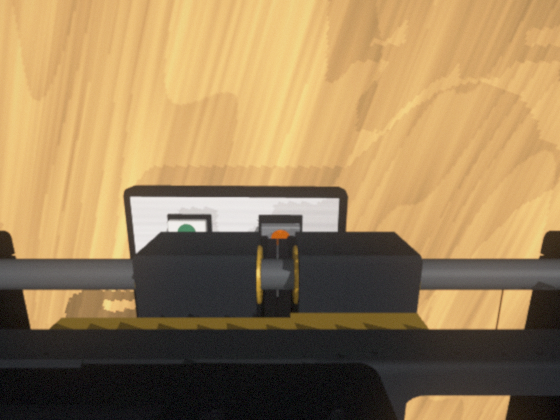

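```bash
python3 -m inch '[{"slide":[0,0.007,0.08],"angular":[0,0,0],"claw":-1},{"slide":[0,0.007,0.16],"angular":[0,0,0],"claw":-1},{"slide":[0,0.007,0.19],"angular":[0,0,0],"claw":-1},{"slide":[0,0.007,0.21],"angular":[0,0,0],"claw":-1},{"slide":[0,0.007,0.22],"angular":[0,0,0],"claw":-1},{"slide":[0,0.007,0.225],"angular":[0,0,0],"claw":-1},{"slide":[0,0.007,0.225],"angular":[0,0,0],"claw":-1}]'; python3 loc.py 33.5 150 30
```

```text
time: 9.9
position: [0.595, 0.0819, 0.0427]
tool_rot: [1.846, 2.541, 0.001]
ft_force: [-1.4, -0.7, -0.6]
grip_width: 0.006
grip_force: 0.4
t 9.9 tip local mm 35.1 150.6 31.7 z [ 0.001  0.    -1.   ] yaw 18.01 F [-1.36 -0.7  -0.62] w 0.005578821578046555
slide [-0.002 -0.006  0.007]
```

```bash
python3 -m inch '[{"slide":[0,0,0.006],"angular":[0,0,0],"claw":-1},{"slide":[0,0,0.01],"angular":[0,0,0],"claw":-1},{"slide":[0,0,0.01],"angular":[0,0,0],"claw":-1}]'; python3 loc.py; python3 -m inch '[{"slide":[0,0,0.004],"angular":[0,0,0],"claw":-1},{"slide":[0,0,0.004],"angular":[0,0,0],"claw":-1},{"slide":[0,0,0.004],"angular":[0,0,0],"claw":-1}]'; python3 loc.py
```

```text
time: 10.2
position: [0.5952, 0.0821, 0.0413]
tool_rot: [1.846, 2.541, 0.001]
ft_force: [-4.2, -1.0, 8.2]
grip_width: 0.007
grip_force: 4.9
t 10.2 tip local mm 35.4 150.6 30.3 z [ 0.001  0.    -1.   ] yaw 18.0 F [-4.21 -1.01  8.17] w 0.0074940288837349696
time: 10.5
position: [0.5952, 0.0821, 0.0412]
tool_rot: [1.846, 2.541, 0.001]
ft_force: [-6.5, -0.4, 12.0]
grip_width: 0.003
grip_force: 7.3
t 10.5 tip local mm 35.4 150.6 30.2 z [ 0.002  0.    -1.   ] yaw 18.0 F [-6.46 -0.37 12.02] w 0.003481728385658185
```

Stop reached. Lift clear and verify.

```bash
python3 -m inch '[{"slide":[0,0,-0.05],"angular":[0,0,0],"claw":-1},{"slide":[0,0,-0.2],"angular":[0,0,0],"claw":-1},{"slide":[0,0,-0.4],"angular":[0,0,0],"claw":-1},{"slide":[0,0,-0.6],"angular":[0,0,0],"claw":-1},{"slide":[0,0,-0.8],"angular":[0,0,0],"claw":-1},{"slide":[0,0,-0.95],"angular":[0,0,0],"claw":-1},{"slide":[0,0,-0.95],"angular":[0,0,0],"claw":-1},{"slide":[0,0,-0.95],"angular":[0,0,0],"claw":-1}]'
python3 loc.py
python3 - <<'E'
from h import *
im=snap('side');a=cv2.resize(im['color'][120:280,170:330,::-1],(600,600))
im=snap('wrist');P=cloud(im)
for q in ['selector','power']:
    r=ctrl.outline_of(q,'wrist')[0];m=cv2.erode(r['mask'].astype(np.uint8),np.ones((3,3)))>0
    pp=P[m&(im['depth']>0)];y=(pp[:,:2]-[.6075,-.0728])@[-.303,.953];k=pp[:,2]>.024
    print(q,r['confidence'],k.sum(),np.polyfit(y[k],pp[k,2],1))
im=snap('scene');P=cloud(im)
m=(np.hypot(P[...,0]-.6075,P[...,1]+.0728)<.05)&(P[...,2]>.19)&(P[...,2]<.26)
p=P[m];c=p.mean(0);print(len(p),c,np.linalg.svd(p-c)[2][2])
cv2.imwrite('pics/s5.png',a)
E
```

```text
time: 11.3
position: [0.595, 0.0816, 0.2769]
tool_rot: [1.846, 2.54, 0.002]
ft_force: [-1.3, 0.3, -2.3]
grip_width: 0.005
grip_force: 0.0
t 11.3 tip local mm 35.1 150.3 265.9 z [ 0.002 -0.    -1.   ] yaw 17.98 F [-1.33  0.27 -2.29] w 0.0049785201757104125
selector 0.69 671 [-0.14203869  0.04999166]
power 0.9 718 [-0.14654377  0.05072564]
1519 [ 0.60777881 -0.07337694  0.22711833] [ 6.55430217e-04 -2.83384570e-03 -9.99995770e-01]
```

View pics/s5.png

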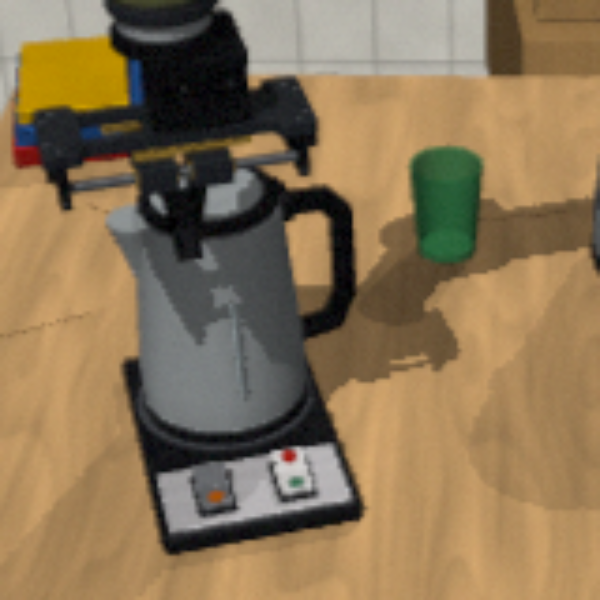

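The picture shows the lid flat and the kettle seated. The green end (295,482) and the orange end (215,497) are both down, and the gripper is clear.

```bash
python3 -c "
from bench import ctrl
print(ctrl.close_job())"
```

```text
the job is handed in; nothing more can be done
None
```

The job is handed in after about 11.5 s: I pushed the lid shut first, then pressed the selector to green, then the power rocker to on, and final camera checks showed the lid flat, both rockers fully over, the kettle still seated and the gripper clear.

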